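Set the riser leg to its mark and close the cam lever

TASK

Lift the longer of the two metal legs out of the bamboo caddy, lower its foot into the clear tube of the riser stand until the dark ring round the leg is level with the top of the collar, and hold it there while you swing the stand's upright cam lever counter-clockwise (seen from above) all the way to its stop - never swing the lever before the ring is at the collar. The leg drops if you let go, so finish still gripping it at the mark with the lever closed. Leave the shorter leg and the other things in the cabinet where they are.

Things in the scene. Friction and masses are not known exactly. Their poses are not given: they have to be found in the camera images.
- leg_grip (a point): Grip point of the longer leg, on its axis, 105 mm above its foot, 30 mm above its ring, 25 mm below its top; z up the leg. A plain round aluminium rod, 16 mm diameter, 130 mm long, 0.09 to 0.18 kg. It stands loose and upright in one of the caddy's two compartments (which one varies). Grip it above the ring, so the fingers stay above the collar later; any yaw will do.
- leg_mark (a point): Middle of the thin dark ring (3 mm high) round the longer leg, on the leg's axis, 75 mm above its foot and 55 mm below its top.
- leg_foot (a point): Centre of the foot (lower end) of the longer leg, chamfered over its lowest 3 mm to 11 mm diameter.
- short_leg_mid (a point): Centre of the shorter leg: same rod of 16 mm diameter but 85 mm long and without a ring, standing upright in the other compartment of the caddy. Leave it there.
- caddy: Fixed open bamboo caddy, 95 mm (x) by 195 mm (y) by 50 mm high, walls and floor 5 mm; a middle wall makes two compartments side by side along its y. The legs stand about 48 mm either side of its centre along y. Origin: centre of its underside.
- collar_top (a point): Centre of the mouth of the riser stand's tube, level with the collar's top, 112 mm above the shelf. Axes are the stand's: z up, x the middle of the lever's swing. The fixed stand: disc base of 120 mm diameter, upright clear tube of 34 mm outer and 22 mm inner diameter, inner floor 97 mm below the mouth; dark steel collar of 47 mm diameter round the tube's top. The leg turns freely in the tube.
- lever (a joint): Angle of the cam lever about the tube's axis, rad: 0 open, 0.8 closed at its stop, growing counter-clockwise from above; starts at 0 to 0.15 and stays where left (friction 0.06 N m, about 2 N at the plate). In the stand's axes the lever points to -0.4 rad from x when open and +0.4 rad when closed. A fixed steel stop, no higher than the collar's top, shows the closed place.
- lever_tab (a point): Centre of the lever's upright radial steel plate: 6 mm thick, from 19 to 52 mm from the tube's axis, up to 45 mm above the collar's top. The flank of a finger of the gripper holding the leg can push it, by turning the gripper about the leg: a 22 mm wide finger touches it when the line of the fingers is about 0.5 rad behind the plate.
- teapot: Blue porcelain teapot, 110 mm diameter, 104 mm high, spout and handle out to 95 mm from its axis; origin at the centre of its underside. Leave alone.
- giftbox: Gold aluminium gift box, 100 by 150 by 76 mm high; origin at the centre of its underside. Leave alone.
- cakestand_a: Clear acrylic cake stand, plate 170 mm diameter, 85 mm high; origin at the centre of its underside. Leave alone.
- cakestand_b: Clear acrylic cake stand, plate 150 mm diameter, 65 mm high; origin at the centre of its underside. Leave alone.
- dish: Small jade-green ceramic dish, 90 mm diameter, 22 mm high; origin at the centre of its underside. Leave alone.
- cup: White porcelain cup, 64 mm diameter, 55 mm high, on the bamboo tray; origin at the centre of its underside. Leave alone.
Mind the look-alikes: they are no part of the job. Leave any orange or red look-alike of the part that bears leg_grip alone. There is more than one size of the part that bears collar_top; the job needs the smaller.

How it is judged (in metres and radians):
On the way, in this order (a step that is already met when the one before it is completed fails the run):
1. the longer leg is lifted clear of the caddy in the gripper (height (world z) of leg_foot above 0.06 m and contact force between leg and caddy below 0.05 N and contact force between the fingers and leg above 2 N), for 0.2 s.
2. the leg is held in the tube with its ring level with the collar's top, the lever still open (z of leg_mark in the frame of collar_top between -0.004 and 0.004 m and horizontal distance between leg_mark and collar_top below 0.006 m and angle between leg_mark's own z axis and vertical below 0.08 rad and contact force between the fingers and leg above 2 N and value of joint lever below 0.3 rad), for 0.2 s.
3. the lever is closed with the leg still held at its mark (z of leg_mark in the frame of collar_top between -0.004 and 0.004 m and horizontal distance between leg_mark and collar_top below 0.006 m and angle between leg_mark's own z axis and vertical below 0.08 rad and contact force between the fingers and leg above 2 N and value of joint lever above 0.7 rad), for 0.2 s.
At the end, for the whole second after the job is handed in: The leg stands upright (within 0.08 rad) in the tube, its ring within 4 mm of the collar's top in height and 6 mm of its centre, at rest (under 20 mm/s), still gripped by the fingers (over 2 N), and the lever is past 0.7 rad of its 0.8 rad swing (all of step 3 and linear speed of leg below 0.02 m/s); the arm keeps its last pose, push and grip.
It fails at once if the lever is swung past 0.4 rad while the leg's ring is not at the collar (over 7 mm off in height or 10 mm aside) (value of joint lever above 0.4 rad and (z of leg_mark in the frame of collar_top above 0.007 m or z of leg_mark in the frame of collar_top below -0.007 m or horizontal distance between leg_mark and collar_top above 0.01 m)).
It fails at once if the shorter leg is moved by more than 30 mm (distance of short_leg_mid from where it was at the start of the episode above 0.03 m).
It fails at once if the teapot, gift box, a cake stand, the dish or the cup is moved by more than 30 mm (distance of any of teapot, giftbox, cakestand_a, cakestand_b, dish, cup from where it was at the start of the episode above 0.03 m).
It also fails if it takes over 51 s, if anything falls off the work surface, if the arm or the gripper's body presses on something with over 40 N, if the wrist force passes 120 N, or if a joint passes its speed limit or range.

ROBOT

A 6-joint arm with a two-finger parallel gripper is mounted at the origin on the work surface. World frame = base frame: x ahead of the robot, y to its left, z up, the work surface at z = 0. Lengths are in mm, angles in rad, forces in N, time in s.
With the tool pointing down it reaches from about 350 to 725 mm from the base axis. Payload 4.3 kg.
Tool frame: the origin (TCP) lies at the very end of the fingers, on their centre line; the grasp point (between the pads) lies 19 mm behind it; z points along the fingers, y is the line along which they close (so a half turn about z gives the same grasp; the last joint's range is limited). The gripper opens to 85 mm and grips with 20 to 120 N. Pads are 22 mm wide; open, the fingers measure 114 mm over their backs; the gripper's body (76 mm by 85 mm) begins 54 mm behind the grasp point. The pads swing forward as they close: fully open they stand 13 mm farther back than shut.
Start: joints at [-1.234, 0.377, 0.081, 1.274, 0, 1.46], TCP at [248.463, -518.588, 231.329] pointing down, gripper open.
Joint ranges: [-2.72, 2.72], [-0.84, 1.66], [-1.02, 1.22], [-1.77, 2.12], [-1.37, 1.28], [-3.14, 3.14]. Speed limits (rad/s): [2.57, 2.57, 3.14, 3.14, 3.14, 3.14].

INTERFACE

Orientations are given as a unit quaternion [x, y, z, w].
In Python, from rig import manip, vision gives the robot as it stands.
- The arm moves only by the shell command python3 -m crank 'ROWS' [OPENING] [FORCE]. ROWS is JSON, a list of rows, each a list of 2 entries, a list of its own where there are three numbers: the shift along the tool's x, y, z in units of 40 mm (1.0 is 40 mm), then the turn, a rotation vector about the tool's x, y, z in units of 8 degrees (1.0 is 8 degrees). In form: [[[tx, ty, tz], [wx, wy, wz]], ...]. A call has 1 to 20 rows; each row is the pose to reach, as a shift and turn from the pose commanded when the call began, along the tool's axes at that moment; what a row does not reach only later rows make up. A row lasts 1/8 s, in which the tool goes at most 62.5 mm and 10.7 degrees, less where a joint would pass 70% of its speed; a pose out of reach is approached as far as the arm can. A call with a gripper value outside its range is refused whole. OPENING is the gripper command: -1 is fully open, 1 is shut, values between are in proportion, set as the call begins (- or left out, the last holds). The fingers move at their own pace and stop on an object; FORCE is the grip in N (left out, the last holds). Time passes only in rows, so rows that repeat a pose let the fingers close. It gives the time, the measured TCP pose, the force, the opening and the grip force at its end, in the units of the state.
- manip.state(): the state, without advancing time (a new reading comes with each control period).
- vision.read_camera(name): name is "scene" or "top" or "wrist"; returns the picture (384x512x3 uint8, blue, green, red); there is no depth.
- vision.camera_info(name): a dict with "fov_y" (degrees; the focal length in pixels is half the picture's height over the tangent of half this angle, whatever the lens; pixels are square), "cx", "cy" (the principal point, pixels), "world_from_camera" (4x4, takes a point from camera to world coordinates); the wrist camera has in their place "hand_eye" (4x4, takes a point from camera to tool coordinates, whose origin is the TCP and whose axes are the flange's). Camera axes: x right, y down, z forward; pixel columns grow to the right and rows downward; lengths in mm; the calibration is good to about 2 mm. A picture is of the moment at which its call begins: read the wrist's pose just before it. camera_info takes no time and is no camera call.
- manip.finish_job(): hands the job in; it is judged then, once.
The state is a dict: "time": time; "q": joint angles; "dq": joint speeds; "effort": joint torques, N m; "tool_pos": TCP position; "ee_rot": TCP orientation; "contact_force": force on the tool from outside, world axes, zero at the start; "torque": the same for the moment, N m; "opening": finger opening in mm; "gripper_force": force on a finger pad.
Only numpy, scipy, OpenCV 4.12 (cv2) and the standard library are available. Lean on these libraries where they do the work, as an engineer would, in place of code of your own. Each camera call takes 0.05 s, during which the arm holds its last target. There are 200 camera calls.

## Working session

There is one attempt and no reset: what is moved stays moved. The work goes in short steps, Python scripts to look and compute and a shell command to move; the robot and the scene stay as the last step left them, time stands still between calls to the robot, and variables do not carry over. Pictures are saved under pics/ and viewed, at most 10 in all, crops included, and the job is handed in when it is done.

```bash
mkdir -p pics; python3 - <<'E'
from rig import manip, vision
import cv2, json
for n in ("scene","top","wrist"):
    cv2.imwrite(f"pics/{n}0.png", vision.read_camera(n)); 
    i=vision.camera_info(n); print(n,i)
a=cv2.imread("pics/scene0.png"); b=cv2.imread("pics/top0.png")
s=manip.state(); print(s)
E
```

```text
scene {'fov_y': 55.47080133379884, 'cx': 254.0431915616459, 'cy': 196.70161437072028, 'world_from_camera': array([[-4.58843212e-01,  4.72897540e-01, -7.52217272e-01,
         1.35818316e+03],
       [ 8.88471794e-01,  2.52762348e-01, -3.83052304e-01,
         4.54291296e+02],
       [ 8.98771174e-03, -8.44084778e-01, -5.36134413e-01,
         6.86664379e+02],
       [ 0.00000000e+00,  0.00000000e+00,  0.00000000e+00,
         1.00000000e+00]])}
top {'fov_y': 49.87689944144898, 'cx': 250.7945899394966, 'cy': 197.27051552209764, 'world_from_camera': array([[ 2.78756519e-02, -9.80498066e-01,  1.94541744e-01,
         3.11333941e+02],
       [-9.99506795e-01, -3.01552023e-02, -8.76528655e-03,
         3.04447608e+01],
       [ 1.44607922e-02, -1.94201457e-01, -9.80855076e-01,
         1.52395848e+03],
       [ 0.00000000e+00,  0.00000000e+00,  0.00000000e+00,
         1.00000000e+00]])}
wrist {'fov_y': 70.71308029768551, 'cx': 257.41987484093937, 'cy': 192.44661877771895, 'hand_eye': array([[-3.95222581e-04, -9.58304458e-01, -2.85748856e-01,
         7.25329913e+01],
       [ 9.99999915e
[... 230 characters left out ...]
00]])}
{'time': 0.15, 'q': array([-1.23430118e+00,  3.77938898e-01,  7.99485811e-02,  1.27439780e+00,
        8.26493447e-06,  1.46049139e+00]), 'dq': array([-0.00087348, -0.00242395,  0.00297906, -0.00096738,  0.00060901,
       -0.0010874 ]), 'effort': array([ 5.07002660e-04, -4.64035821e+01,  2.70170259e+01,  1.39206045e-02,
       -1.21501043e-05,  2.08930089e-05]), 'tool_pos': array([ 248.28823694, -518.0830528 ,  230.55671005]), 'ee_rot': array([ 9.75149513e-01,  2.21546372e-01, -8.57142914e-05, -7.91279387e-04]), 'contact_force': array([ 0.62809121,  0.59376661, -0.06091253]), 'torque': array([ 0.02543388, -0.009898  , -0.07614802]), 'gripper_force': 0.0, 'opening': 85.60512385263857}
```

View pics/scene0.png

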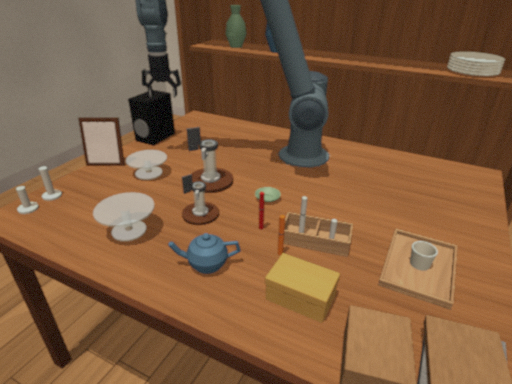

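View pics/top0.png

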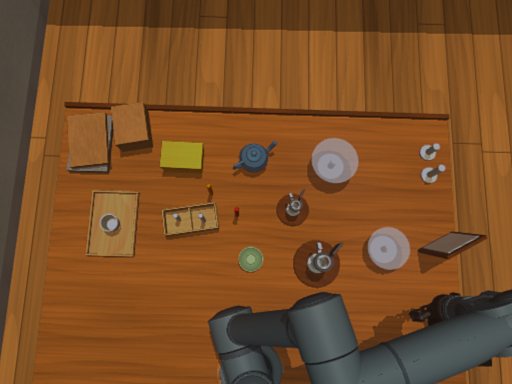

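The scene shows the caddy with the long leg at about (303,200-230) and the short one at (334,230). The smaller stand is at about (200,200), or (293,208) from above. I'll enlarge both regions.

```bash
python3 - <<'E'
import cv2, numpy as np
a=cv2.imread("pics/scene0.png"); b=cv2.imread("pics/top0.png")
c=lambda im,x,y,w,h,k: cv2.resize(im[y:y+h,x:x+w],None,fx=k,fy=k,interpolation=cv2.INTER_CUBIC)
# scene stand 175..225,165..225 ; scene legs 280..355,190..265... ; top stand ; top caddy
p=[c(a,170,170,60,60,5),c(a,285,190,75,60,5),c(b,270,180,60,60,5),c(b,160,185,75,60,5)]
cv2.imwrite("pics/crop0.png",np.vstack([np.hstack(p[:2]),np.hstack(p[2:])]))
E
```

```text
(no output)
```

View pics/crop0.png

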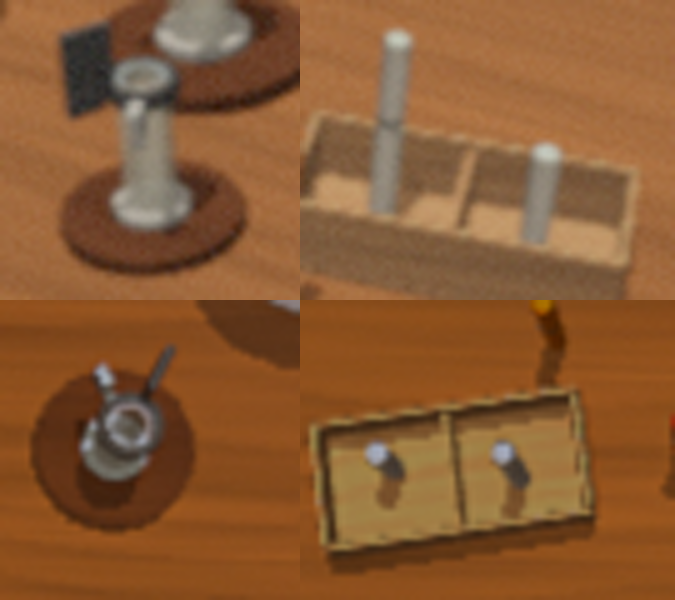

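```bash
cat > h.py <<'E'
from rig import manip, vision
import numpy as np, cv2
from scipy.spatial.transform import Rotation as R
def T(name):
    i=vision.camera_info(name)
    if name!="wrist": return i,i["world_from_camera"]
    s=manip.state(); M=np.eye(4); M[:3,:3]=R.from_quat(s["ee_rot"]).as_matrix(); M[:3,3]=s["tool_pos"]
    return i,M@i["hand_eye"]
def ray(i,W,px):
    f=192/np.tan(np.radians(i["fov_y"]/2))
    d=W[:3,:3]@np.array([(px[0]-i["cx"])/f,(px[1]-i["cy"])/f,1]); return W[:3,3],d/np.linalg.norm(d)
def onz(i,W,px,z):
    o,d=ray(i,W,px); return o+d*(z-o[2])/d[2]
def proj(i,W,p):
    f=192/np.tan(np.radians(i["fov_y"]/2)); c=W[:3,:3].T@(np.asarray(p)-W[:3,3])
    return c[:2]/c[2]*f+[i["cx"],i["cy"]]
def tri(rays):
    A=sum(np.eye(3)-np.outer(d,d) for o,d in rays); b=sum((np.eye(3)-np.outer(d,d))@o for o,d in rays)
    return np.linalg.solve(A,b)
E
python3 - <<'E'
from h import *
np.set_printoptions(precision=1,suppress=True)
S=T("scene");P=T("top")
for n,s,t,z in [("collar",(199,185.6),(296.2,205.4),112),("leg",(304.6,197.6),(200.6,215.6),135),("short",(334.2,220.5),(175.4,215.6),90)]:
    print(n,onz(*S,s,z),onz(*P,t,z),tri([ray(*S,s),ray(*P,t)]))
a=onz(*P,(304.6,189.6),157);b=onz(*P,(300,199),157);print("plate",b,a)
print("stop",onz(*P,(290.6,195),112))
E
```

```text
collar [ 575.1 -134.8  112. ] [ 567.4 -140.9  112. ] [ 568.  -140.9  106.7]
leg [521.3 187.8 135. ] [518.2 186.5 135. ] [518.5 186.8 133.1]
short [525.6 280.6  90. ] [522.2 279.6  90. ] [522.6 280.   87.8]
plate [ 581.6 -148.1  157. ] [ 614.6 -163.6  157. ]
stop [ 603.7 -121.   112. ]
```

```bash
cat >> h.py <<'E'
def go(p,xh=None):
    s=manip.state(); r=R.from_quat(s["ee_rot"]); g=r
    if xh is not None: g=R.from_euler("z",xh)*R.from_euler("x",np.pi)
    d=r.inv().apply(np.asarray(p)-s["tool_pos"])/40; w=(r.inv()*g).as_rotvec(degrees=True)/8
    m=r.as_matrix(); print("shift",d.round(3),"turn",w.round(2),"xh",np.arctan2(m[1,0],m[0,0]).round(3))
E
python3 -c "
from h import *
go([519,187,230],0.5)"
```

```text
shift [ 13.72  -12.972   0.037] turn [-0.01 -0.   -0.38] xh 0.447
```

```bash
python3 -m crank '[[[0,0,-1.25],[0,0,0]],[[13.7,-12.95,-1.25],[0,0,-0.4]],[[13.7,-12.95,-1.25],[0,0,-0.4]],[[13.7,-12.95,-1.25],[0,0,-0.4]],[[13.7,-12.95,-1.25],[0,0,-0.4]],[[13.7,-12.95,-1.25],[0,0,-0.4]],[[13.7,-12.95,-1.25],[0,0,-0.4]],[[13.7,-12.95,-1.25],[0,0,-0.4]],[[13.7,-12.95,-1.25],[0,0,-0.4]],[[13.7,-12.95,-1.25],[0,0,-0.4]],[[13.7,-12.95,-1.25],[0,0,-0.4]],[[13.7,-12.95,-1.25],[0,0,-0.4]],[[13.7,-12.95,-1.25],[0,0,-0.4]],[[13.7,-12.95,-1.25],[0,0,-0.4]],[[13.7,-12.95,-1.25],[0,0,-0.4]],[[13.7,-12.95,0],[0,0,-0.4]],[[13.7,-12.95,0],[0,0,-0.4]],[[13.7,-12.95,0],[0,0,-0.4]]]' -1
python3 - <<'E'
from h import *
print(manip.state()["tool_pos"], manip.state()["q"].round(2))
im=vision.read_camera("wrist"); w=T("wrist")
for p in [(519,187,135),(519,187,80)]: print(proj(*w,p))
cv2.imwrite("pics/w1.png",im)
E
```

```text
time: 2.4
tool_pos: [519.3, 184.4, 233.0]
ee_rot: [0.969, 0.248, 0.001, 0.0]
contact_force: [0.3, 1.1, 0.7]
opening: 85.4
gripper_force: 0.0
[519.3014662  184.35464106 233.03413377] [ 0.23  0.33  0.01  1.25 -0.    2.87]
[254.76791532 193.35499667]
[255.17204394 179.44678635]
```

View pics/w1.png

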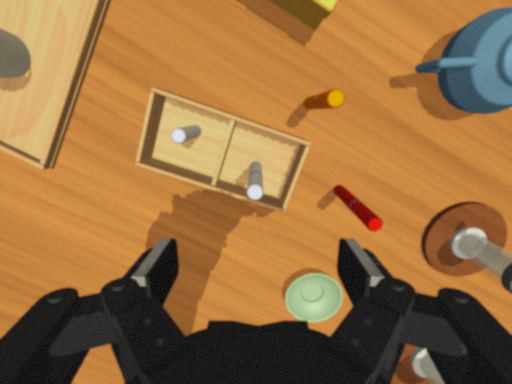

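The wrist view shows the long leg's top at (255,194), within 1 px of the prediction, so the position (519,187) holds. I'll descend.

```bash
python3 -c "
from h import *
go([519,187,91],0.5)"
```

```text
shift [-0.015 -0.068  3.572] turn [ 0.01 -0.03  0.01] xh 0.501
```

```bash
python3 -m crank '[[[0,0,1.2],[0,0,0]],[[0,0,2.4],[0,0,0]],[[0,0,3.2],[0,0,0]],[[0,0,3.5],[0,0,0]],[[0,0,3.5],[0,0,0]],[[0,0,3.5],[0,0,0]]]'
python3 -c "
from h import *
go([519,187,91],0.5)"
```

```text
time: 3.2
tool_pos: [520.8, 185.7, 93.5]
ee_rot: [0.969, 0.249, 0.002, 0.0]
contact_force: [-1.2, -0.1, 0.1]
opening: 85.6
gripper_force: 0.0
shift [-0.024 -0.051  0.062] turn [ 0.01 -0.03  0.02] xh 0.503
```

```bash
python3 -m crank '[[[0,0,0],[0,0,0]],[[0,0,0],[0,0,0]],[[0,0,0],[0,0,0]],[[0,0,0],[0,0,0]],[[0,0,0],[0,0,0]],[[0,0,0],[0,0,0]],[[0,0,0],[0,0,0]],[[0,0,0],[0,0,0]]]' 1 60
python3 -c "
from h import *
print(manip.state())"
```

```text
time: 4.2
tool_pos: [518.8, 185.6, 91.5]
ee_rot: [0.969, 0.249, 0.0, -0.0]
contact_force: [-1.2, 2.2, 4.3]
opening: 14.7
gripper_force: 58.7
{'time': 4.2, 'q': array([ 2.28150255e-01,  4.10523670e-01, -2.44366321e-01,  9.15713590e-01,
        5.50618999e-04,  2.86693369e+00]), 'dq': array([ 0.00090021,  0.00025839, -0.00210863,  0.00057993, -0.00039456,
        0.00025868]), 'effort': array([-1.21952936e+00, -4.32406569e+01,  2.36095208e+01, -5.79004046e-01,
       -8.27040654e-01,  5.73914280e-03]), 'tool_pos': array([518.83504667, 185.62948755,  91.45710713]), 'ee_rot': array([ 9.68563913e-01,  2.48764672e-01,  1.02748521e-04, -2.72994169e-04]), 'contact_force': array([-1.21692691,  2.24638772,  4.29395722]), 'torque': array([ 0.51064859,  0.42983298, -0.00160041]), 'gripper_force': 58.68303551338613, 'opening': 14.683981391154358}
```

```bash
python3 -m crank '[[[0,0,-0.6],[0,0,0]],[[0,0,-1.2],[0,0,0]],[[0,0,-2.2],[0,0,0]],[[0,0,-3.3],[0,0,0]],[[0,0,-4.4],[0,0,0]],[[0,0,-4.4],[0,0,0]],[[0,0,-4.4],[0,0,0]],[[0,0,-4.4],[0,0,0]]]'
python3 -c "
from h import *
go([569,-139,267],0.3)
S=T('scene');s=manip.state()['tool_pos'];cv2.imwrite('pics/s2.png',vision.read_camera('scene'))
"
```

```text
time: 5.2
tool_pos: [517.8, 184.9, 265.2]
ee_rot: [0.969, 0.249, -0.002, 0.0]
contact_force: [-0.7, 0.4, -1.7]
opening: 14.6
gripper_force: 58.5
shift [-2.779  7.713 -0.04 ] turn [-0.    0.03  1.45] xh 0.503
```

```bash
python3 -m crank '[[[-1,2,0],[0,0,0.4]],[[-2,4,0],[0,0,0.8]],[[-3,6,0],[0,0,1.4]],[[-4.2,7.6,0],[0,0,1.4]],[[-4.2,7.6,0],[0,0,1.4]],[[-4.2,7.6,0],[0,0,1.4]],[[-4.2,7.6,0],[0,0,1.4]],[[-4.2,7.6,0],[0,0,1.4]],[[-4.2,7.6,0],[0,0,1.4]],[[-4.2,7.6,0],[0,0,1.4]]]'
python3 - <<'E'
from h import *
print(manip.state()["tool_pos"], manip.state()["q"].round(2))
im=vision.read_camera("wrist"); w=T("wrist")
for p in [(569,-139,112),(574,-135,112)]: print(proj(*w,p))
cv2.imwrite("pics/w3.png",im)
x,y=proj(*w,(569,-139,112)).astype(int)
x0=max(0,x-130);y0=max(0,y-100)
print(x0,y0)
cv2.imwrite("pics/w3c.png",cv2.resize(im[y0:y0+200,x0:x0+260],None,fx=3,fy=3,interpolation=cv2.INTER_CUBIC))
E
```

```text
time: 6.5
tool_pos: [518.2, -160.9, 267.3]
ee_rot: [0.988, 0.154, -0.0, -0.0]
contact_force: [-1.1, -0.8, -0.5]
opening: 14.3
gripper_force: 58.8
[ 518.18798563 -160.87760913  267.30356105] [-0.42  0.3   0.07  1.34 -0.    2.41]
[252.36579534 128.68680554]
[250.18924264 122.94858126]
122 28
```

View pics/w3c.png

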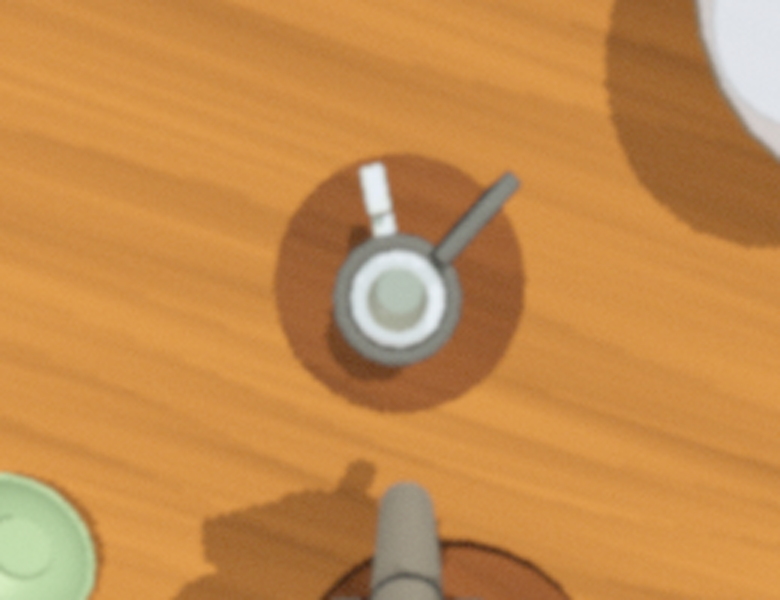

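The crop shows the collar centred at (397,300), the lever pointing to the upper right, the stop at (378,200), and the held leg's foot near (406,490).

```bash
python3 - <<'E'
from h import *
w=T("wrist"); np.set_printoptions(precision=2,suppress=True)
px=lambda x,y:(x/3+122,y/3+28)
c=onz(*w,px(397.5,299.5),112); print(c)
o=onz(*w,px(511,180),157)-c; print("lever ang",np.arctan2(o[1],o[0]),np.hypot(*o[:2]))
q=onz(*w,px(374,180),112)-c; print("stop ang",np.arctan2(q[1],q[0]))
s=manip.state(); f=s["tool_pos"]-[0,0,86]
for a in range(0,360,90):
  p=f+[8*np.cos(np.radians(a)),8*np.sin(np.radians(a)),3]; print((proj(*w,p)-[122,28])*3)
print("ring",(proj(*w,f+[0,0,75])-[122,28])*3)
go([c[0],c[1],267.3])
E
```

```text
[ 570.55 -140.92  112.  ]
lever ang -0.437625927613738 49.68000273782828
stop ang 0.5045995180119618
[415.2  485.15]
[380.65 502.29]
[398.57 534.84]
[432.81 518.11]
ring [407.05 616.41]
shift [ 1.4  -0.08  0.  ] turn [0. 0. 0.] xh 0.309
```

```bash
python3 -m crank '[[[0.7,-0.04,0],[0,0,0]],[[1.4,-0.08,0],[0,0,0]],[[1.4,-0.08,0],[0,0,0]],[[1.4,-0.08,0.7],[0,0,0]],[[1.4,-0.08,1.4],[0,0,0]],[[1.4,-0.08,1.4],[0,0,0]],[[1.4,-0.08,1.4],[0,0,0]],[[1.4,-0.08,1.4],[0,0,0]],[[1.4,-0.08,1.4],[0,0,0]]]'
python3 - <<'E'
from h import *
go([570.5,-140.9,123.5],0.31)
im=vision.read_camera("wrist"); w=T("wrist")
x,y=proj(*w,(570.5,-141,112)).astype(int); print(x,y)
a=cv2.resize(im[y-75:y+75,x-65:x+65],None,fx=3,fy=3,interpolation=cv2.INTER_CUBIC)
s=vision.read_camera("scene"); x,y=proj(*T("scene"),(570,-141,130)).astype(int)
b=cv2.resize(s[y-50:y+40,x-40:x+38],None,fx=5,fy=5,interpolation=cv2.INTER_CUBIC)
cv2.imwrite("pics/w4.png",np.hstack([a,b[:450,:390]]))
E
```

```text
time: 7.68
tool_pos: [571.1, -142.3, 212.5]
ee_rot: [0.988, 0.153, 0.001, 0.001]
contact_force: [0.7, 0.8, -1.2]
opening: 14.5
gripper_force: 58.9
shift [-0.008 -0.04   2.224] turn [ 0.01 -0.01 -0.02] xh 0.307
256 192
```

View pics/w4.png

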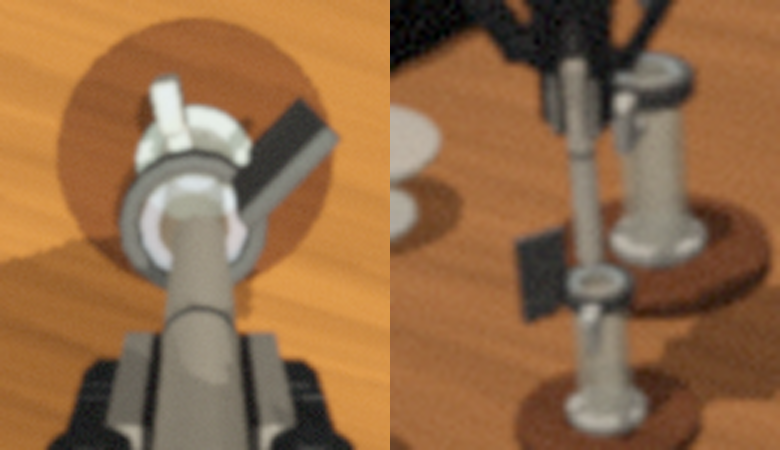

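```bash
python3 -m crank '[[[0,-0.03,0],[0,0,0]],[[0,-0.03,0],[0,0,0]],[[0,-0.03,0],[0,0,0]],[[0,-0.03,0],[0,0,0]]]'
python3 - <<'E'
from h import *
go([570.5,-140,123.5],0.31)
s=vision.read_camera("scene"); x,y=proj(*T("scene"),(570,-141,130)).astype(int)
b=cv2.resize(s[y-30:y+40,x-35:x+35],None,fx=8,fy=8,interpolation=cv2.INTER_CUBIC)
cv2.imwrite("pics/s5.png",b)
for p in [(570.5,-141,112),(570.5,-141,125),(570.5,-141,200)]: print((proj(*T("scene"),p)-[x-35,y-30])*8)
E
```

```text
time: 8.28
tool_pos: [570.1, -140.9, 211.2]
ee_rot: [0.988, 0.153, -0.0, 0.0]
contact_force: [-1.1, 0.1, -0.9]
opening: 14.7
gripper_force: 58.9
shift [ 0.016 -0.018  2.194] turn [ 0.    0.   -0.02] xh 0.307
[289.49499284 283.52814271]
[287.02267141 254.34032289]
[272.13701966  78.60276867]
```

View pics/s5.png

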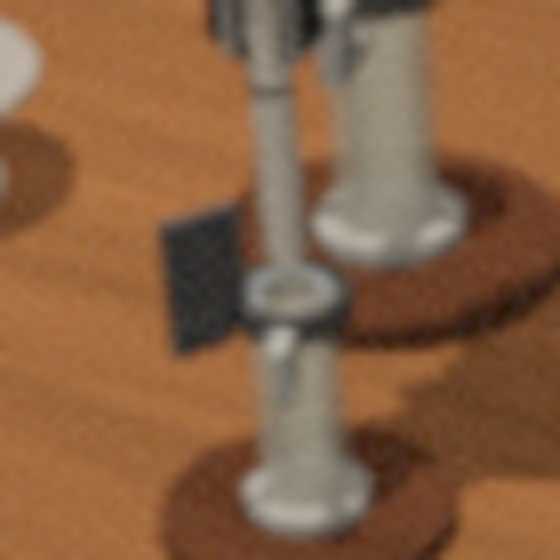

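```bash
python3 -m crank '[[[0,-0.03,0.3],[0,0,0]],[[0,-0.03,0.5],[0,0,0]],[[0,-0.03,0.7],[0,0,0]],[[0,-0.03,0.9],[0,0,0]],[[0,-0.03,0.9],[0,0,0]],[[0,-0.03,0.9],[0,0,0]]]'; python3 -c "
from h import *
go([569.6,-139.6,123.5],0.31)"
```

```text
time: 9.07
tool_pos: [569.9, -139.8, 175.5]
ee_rot: [0.988, 0.153, 0.0, 0.0]
contact_force: [-0.2, -0.2, -1.2]
opening: 14.6
gripper_force: 58.8
shift [-0.006 -0.007  1.3  ] turn [ 0.   -0.   -0.02] xh 0.307
```

```bash
python3 -m crank '[[[0,0,0.3],[0,0,0]],[[0,0,0.6],[0,0,0]],[[0,0,0.9],[0,0,0]],[[0,0,1.1],[0,0,0]],[[0,0,1.29],[0,0,0]],[[0,0,1.29],[0,0,0]],[[0,0,1.29],[0,0,0]],[[0,0,1.29],[0,0,0]],[[0,0,1.29],[0,0,0]],[[0,0,1.29],[0,0,0]]]'
python3 - <<'E'
from h import *
go([569.6,-139.6,123.5],0.31)
s=vision.read_camera("scene"); x,y=proj(*T("scene"),(570,-141,130)).astype(int)
a=cv2.resize(s[y-30:y+30,x-30:x+30],None,fx=9,fy=9,interpolation=cv2.INTER_CUBIC)
cv2.imwrite("pics/s6.png",a)
E
```

```text
time: 10.32
tool_pos: [569.9, -139.8, 123.9]
ee_rot: [0.988, 0.153, 0.0, 0.0]
contact_force: [1.3, 0.6, -1.9]
opening: 14.9
gripper_force: 58.9
shift [-0.006 -0.006  0.01 ] turn [ 0.   -0.   -0.02] xh 0.307
```

View pics/s6.png

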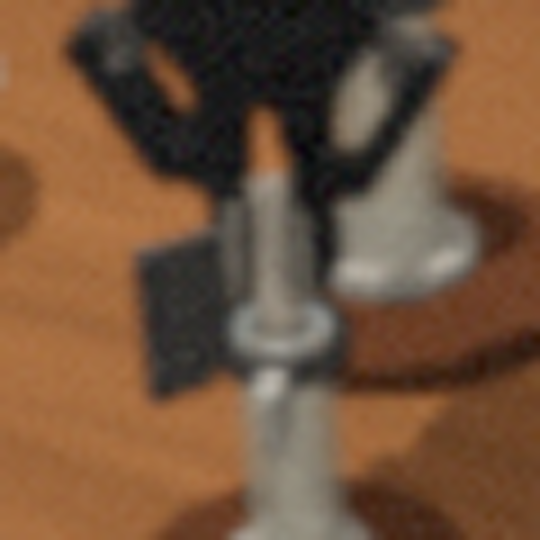

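The ring sits at the mouth and the leg is centred. Next I'll turn counter-clockwise, which is negative about tool z.

```bash
python3 -m crank '[[[0,0,0],[0,0,-0.5]],[[0,0,0],[0,0,-1]],[[0,0,0],[0,0,-1.5]],[[0,0,0],[0,0,-2]],[[0,0,0],[0,0,-2.5]],[[0,0,0],[0,0,-3]],[[0,0,0],[0,0,-3.5]],[[0,0,0],[0,0,-4]],[[0,0,0],[0,0,-4.5]],[[0,0,0],[0,0,-5]],[[0,0,0],[0,0,-5.5]],[[0,0,0],[0,0,-6]],[[0,0,0],[0,0,-6.5]],[[0,0,0],[0,0,-7]],[[0,0,0],[0,0,-7.3]],[[0,0,0],[0,0,-7.3]],[[0,0,0],[0,0,-7.3]]]'
python3 - <<'E'
from h import *
go([569.9,-139.8,123.9]); s=manip.state(); print(s["contact_force"],s["torque"])
im=vision.read_camera("wrist")
s=vision.read_camera("scene"); x,y=proj(*T("scene"),(570,-141,130)).astype(int)
a=cv2.resize(s[y-30:y+30,x-30:x+30],(384,384),interpolation=cv2.INTER_CUBIC)
b=cv2.resize(im[92:292,156:356],(384,384),interpolation=cv2.INTER_CUBIC)
cv2.imwrite("pics/s7.png",np.hstack([a,b]))
E
```

```text
time: 12.5
tool_pos: [569.7, -140.3, 123.7]
ee_rot: [0.788, 0.615, -0.0, 0.0]
contact_force: [0.4, -2.8, -2.2]
opening: 14.4
gripper_force: 60.5
shift [ 0.013  0.002 -0.004] turn [0. 0. 0.] xh 1.325
[ 0.36591033 -2.79423608 -2.16290706] [-0.63830269  0.11965072 -0.05182646]
```

View pics/s7.png

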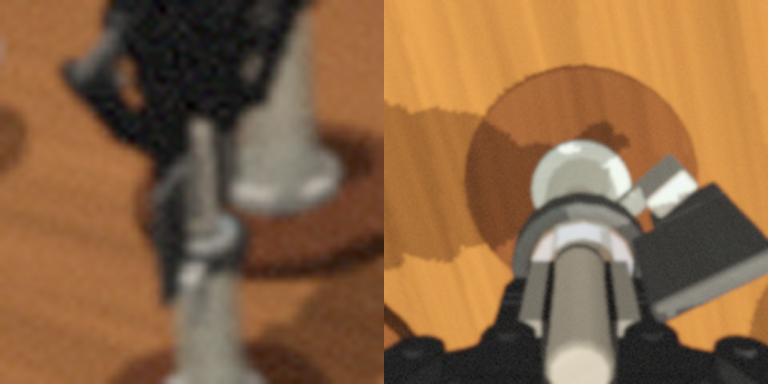

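The lever is close to the stop, which sits just beside the plate. I'll keep turning in small steps and watch the torque.

```bash
for i in 1; do python3 -m crank '[[[0,0,0],[0,0,-0.2]],[[0,0,0],[0,0,-0.4]],[[0,0,0],[0,0,-0.6]],[[0,0,0],[0,0,-0.6]],[[0,0,0],[0,0,-0.6]]]'; python3 -c "
from h import *
go([569.9,-139.8,123.9]); print(manip.state()['torque'])"; done
python3 -m crank '[[[0,0,0],[0,0,-0.2]],[[0,0,0],[0,0,-0.4]],[[0,0,0],[0,0,-0.4]],[[0,0,0],[0,0,-0.4]]]'; python3 -c "
from h import *
go([569.9,-139.8,123.9]); print(manip.state()['torque'])"
```

```text
time: 13.22
tool_pos: [569.7, -140.0, 123.7]
ee_rot: [0.762, 0.648, -0.0, 0.0]
contact_force: [-0.9, -5.1, -1.4]
opening: 14.4
gripper_force: 61.5
shift [ 0.005  0.004 -0.005] turn [0. 0. 0.] xh 1.41
[-0.88169986  0.27241162 -0.12021079]
time: 13.72
tool_pos: [569.9, -141.0, 123.8]
ee_rot: [0.743, 0.669, -0.001, 0.001]
contact_force: [-1.1, -7.6, -2.0]
opening: 14.8
gripper_force: 62.6
shift [ 0.03  -0.004 -0.003] turn [0. 0. 0.] xh 1.465
[-1.36179675  0.25180393 -0.16317389]
```

```bash
python3 -m crank '[[[0,0,0],[0,0,-0.2]],[[0,0,0],[0,0,-0.4]],[[0,0,0],[0,0,-0.4]],[[0,0,0],[0,0,-0.4]],[[0,0,0],[0,0,-0.4]]]'; python3 - <<'E'
from h import *
go([569.9,-139.8,123.9]); print(manip.state()['torque'])
im=vision.read_camera("wrist"); w=T("wrist")
b=cv2.resize(im[112:262,226:426],(800,600),interpolation=cv2.INTER_CUBIC)
C=np.array([570,-140,157])
for t,col in ((0.26,(0,0,255)),(0.36,(0,255,0)),(0.46,(255,0,0))):
    for r in (35,52):
        p=(proj(*w,C+[r*np.cos(t),r*np.sin(t),0])-[226,112])*4
        cv2.circle(b,tuple(int(v) for v in p),3,col,-1)
cv2.imwrite("pics/w8.png",b)
E
```

```text
time: 14.35
tool_pos: [570.2, -142.0, 123.8]
ee_rot: [0.725, 0.689, -0.001, 0.002]
contact_force: [0.4, -10.5, -3.1]
opening: 14.5
gripper_force: 63.7
shift [ 0.055 -0.01  -0.003] turn [0. 0. 0.] xh 1.52
[-1.83180589  0.05420951 -0.18926985]
```

View pics/w8.png

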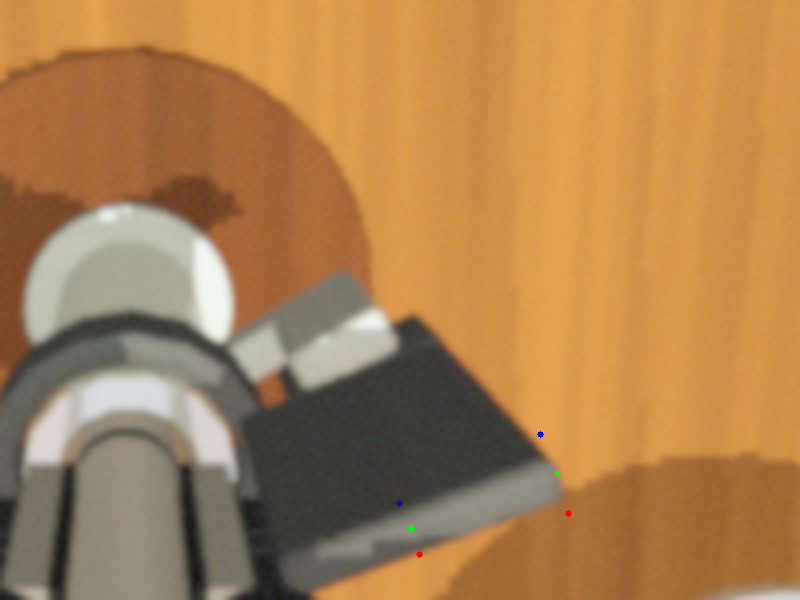

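The plate now rests against the stop, and the side force has risen to 10 N. I'll ease the push slightly, let it settle and hand in.

```bash
python3 -m crank '[[[0,0,0],[0,0,0.4]],[[0,0,0],[0,0,0.4]],[[0,0,0],[0,0,0.4]],[[0,0,0],[0,0,0.4]],[[0,0,0],[0,0,0.4]],[[0,0,0],[0,0,0.4]]]'; python3 -c "
from h import *
print(manip.state()['dq'].round(3)); print(manip.finish_job())"
```

```text
time: 15.15
tool_pos: [569.9, -141.0, 123.8]
ee_rot: [0.743, 0.669, -0.001, 0.001]
contact_force: [-1.4, -7.1, -2.1]
opening: 14.7
gripper_force: 62.6
[ 0.001 -0.     0.    -0.001 -0.001 -0.001]
the job is handed in; nothing more can be done
None
```

The job is handed in at 15.2 s with no verdict returned: the longer leg is still gripped (about 63 N) in the smaller stand with its ring level with the collar, by the arm's height reading and the scene camera, and the last close-up shows the lever against its stop.

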